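Fit the tube carousel onto the bench mixer's taper spindle

ROBOT

A 6-joint arm with a two-finger parallel gripper is mounted at the origin on the work surface; the furniture and walls round the work are solid. World frame = base frame: x ahead of the robot, y to its left, z up, the work surface at z = 0. Lengths are in m, angles in rad, forces in N, time in s.
With the tool pointing down it reaches from about 0.275 to 0.75 m from the base axis. Payload 10.2 kg.
Tool frame: the origin (TCP) lies at the very end of the fingers, on their centre line; the grasp point (between the pads) lies 19 mm behind it (hold_point_z is the distance from the TCP to the grasp point, in m); z points along the fingers, y is the line along which they close (so a half turn about z gives the same grasp; the last joint's range is limited). The gripper opens to 85 mm and grips with 20 to 120 N. Pads are 22 mm wide; open, the fingers measure 114 mm over their backs; the gripper's body (76 mm by 85 mm) begins 54 mm behind the grasp point. The pads swing forward as they close: fully open they stand 13 mm farther back than shut.
Start: joints at [0.974, 0.313, 1.498, -0, 1.331, -0.223], TCP at [0.192, 0.489, 0.231] pointing down, gripper open.
Joint ranges: [-2.94, 2.94], [-0.97, 2.17], [0.19, 2.56], [-1.23, 4.37], [0.02, 3.11], [-2.88, 2.88]. Speed limits (rad/s): [2.39, 2.39, 3.01, 3.14, 3.14, 3.14].

INTERFACE

Orientations are given as a unit quaternion [w, x, y, z].
In Python, from plant import read_state, grab_frame, job_done, boxes_of, masks_of, pinpoint, hold_point_z gives the robot as it stands. The module is installed in compiled form; this text tells all that it offers.
- The arm moves only by the tool move_arm, never from a script. Its argument "rows" is a list of rows, each a list of 3 entries, a list of its own where there are three numbers: the finger opening in cm, from 0 to 8.54, then the shift along the tool's x, y, z in cm, then the turn, a rotation vector about the tool's x, y, z in rad. A call has 1 to 8 rows; each row is the pose to reach, as a shift and turn from the pose commanded when the call began, along the tool's axes at that moment; what a row does not reach only later rows make up. A row lasts 1/10 s, in which the tool goes at most 50 mm and 8.59 degrees, less where a joint would pass 70% of its speed; a pose out of reach is approached as far as the arm can. A call with a gripper value outside its range is refused whole. The fingers move at their own pace and stop on an object; "newtons" is the grip in N (left out, the last holds). Time passes only in rows, so rows that repeat a pose let the fingers close. It gives the time, the measured TCP pose, the force, the opening and the grip force at its end, in the units of the state.
- read_state(): the state, without advancing time (a new reading comes with each control period).
- grab_frame(name): name is "scene" or "top"; returns a dict with "pixels" (420x560x3 uint8, red, green, blue), "camera_matrix" (3x3 intrinsics, pixels), "R" (3x3) and "t" (3): a world point X has camera coordinates R X + t. Camera axes: x right, y down, z forward; pixel columns grow to the right and rows downward; lengths in m; the calibration is good to about 2 mm. A picture is of the moment at which its call begins. There is no depth.
- job_done(): hands the job in; it is judged then, once.
Trained networks look in a picture, given as the dict that the camera call returned (one of the last four; its "shot" number tells which), for a name from the list of things; names that differ only in an ending like _2 or _b are one class to them, and where a whole thing is asked for, a point or a joint stands for the part that bears it (a point fixed in the world has none). Each returns a list of dicts, best first, with "score" (0 to 1); they miss things now and then, are a little off and sometimes report something else, mostly with a low value. They report only what shows in the picture. A call takes as long as a camera call. They do not tell look-alikes from the thing itself.
- boxes_of(query, picture): "extent" ([left, top, right, bottom] in pixels, round what is visible of it).
- masks_of(query, picture): "mask" (420x560 bool, what is visible of it) and "extent" ([left, top, right, bottom] in pixels, round what is visible of it).
- pinpoint(query, picture): "location" ([column, row] in pixels: a listed point, or the origin of a listed thing).
The state is a dict: "t": time; "joints": joint angles; "dq": joint speeds; "joint_efforts": joint torques, N m; "eef_pos": TCP position; "ee_rot": TCP orientation; "force": force on the tool from outside, world axes, zero at the start; "wrist_torque": the same for the moment, N m; "width": opening from 0.0 (shut) to 1.0 (fully open); "gripper_force": force on a finger pad.
Only numpy, scipy, OpenCV 4.12 (cv2) and the standard library are available. Lean on these libraries where they do the work, as an engineer would, in place of code of your own. Each camera call takes 0.05 s, during which the arm holds its last target. There are 200 camera calls.

TASK

Fit the six-place tube carousel to the bench mixer: lift it by its bar handle out of its parking stand, lower its tapered shank into the mixer's upright spindle, feel round with it resting lightly until its two drive slots drop over the spindle's two dogs, then press it down past the catch until its flange lies flush on the spindle nose, and let go. Be gentle with the spindle's bearings and its parking brake: never press or twist on the mixer with more than about 50 N. Do not tip the carousel over and leave the bottle, the specimen cup and the timer where they stand.

Things in the scene. Friction and masses are not known exactly. Their poses are not given: they have to be found in the camera images.
- carousel: tube carousel, loose, about 0.35 kg, 113 mm across, 6 blue cups (tops 28 mm above origin), black bar handle above, steel shank below. Origin: centre of the 60 mm flange's underside, z up. Two alike drive slots in that underside, along +x and -x, in line with the bar: 11 mm wide, 13 mm deep, open below and at the rim. Half a turn makes no difference
- carousel_grip (a point): grip point in the carousel's bar handle, on its axis, 50 mm above the carousel's origin. The bar is 44 mm long (along x), 16 mm thick (along y: close the fingers along y) and reaches from 28 to 66 mm above the origin
- carousel_stud (a point): lower tip of the carousel's shank, 58 mm below its origin. The shank is a cone, 26 mm across at the flange and 14.4 mm at 40 mm below it, then a pull stud: 8 mm neck, 13 mm knob with a tapered lead-in
- stand: grey parking stand, fixed, 66 mm tall, 60 mm across (foot 94 mm), bored for the shank; at the start the carousel hangs in it with its flange on the stand's top. Origin: centre of its underside
- mixer: bench mixer, fixed, white round housing 160 mm across, 68 mm tall, control panel in front (-x, to 106 mm from the axis). Origin: centre of its underside, on the spindle's axis, z up. Upright dark steel spindle nose, 62 mm across, on an elastic mount: sinks 0.25 mm per N beyond the first 4 N, at most 4 mm. Never load it with over 50 N, all contacts added (the catch alone squeezes with some 20 N)
- spindle_nose (a point): centre of the spindle's nose face, 92 mm above the bench unloaded, axes as the mixer's. Bore 27 mm wide at the face. Two steel dogs stand on it, facing one another across the bore: 8.5 mm wide, 11 mm tall, 18.5 to 28.5 mm from the axis. Their line lies anywhere within 0.6 rad of the mixer's x axis and is not measured. Off the dogs' line the flange rides on them, 11 mm up
- spindle_catch (a point): spring-ball catch in the bore, 48 mm below the nose face. With the slots over the dogs the flange comes down to 8 to 9.5 mm above the face, where the stud meets the balls; pushing past takes about 6 to 16 N, then it snaps home and is held. The spindle is held by its parking brake and must not be forced round: stop turning once the slots have dropped over the dogs
- bottle: small white reagent bottle with a green cap, 33 mm across, 58 mm tall; loose bystander, origin at the centre of its underside
- cup: specimen cup with an orange lid, 63 mm across, 65 mm tall; loose bystander, origin at the centre of its underside
- timer: white bench timer, 62 x 68 x 19 mm; loose bystander, origin at the centre of its underside
Things that resemble listed ones, but are neither listed nor needed, are in the scene too. Leave any green or purple look-alike of the stand alone.

How it is judged:
By the outcome, as a careful person would: the job done as asked, in the order asked, and still so for the second after the job is handed in, with the robot touching nothing.
It also fails if it takes over 72 s, if anything falls off the work surface, if the arm or the gripper's body presses on something with over 40 N, if the wrist force passes 120 N, or if a joint passes its speed limit or range.

## Working session

There is one attempt and no reset: what is moved stays moved. The work goes in short steps, Python scripts to look and compute and a tool call to move; the robot and the scene stay as the last step left them, time stands still between calls to the robot, and variables do not carry over. Pictures are saved under pics/ and viewed, at most 10 in all, crops included, and the job is handed in when it is done.

Besides the shell and the picture viewer there is one more tool, called after "Call:" by a JSON object that holds its "op" and its "data", one argument or row to a line. move_arm: Moves the arm, as the interface text tells. Its arguments: {"type":"object","properties":{"rows":{"type":"array"},"newtons":{"type":"number"}},"required":["rows"]}

```bash
mkdir -p pics; cat > h.py <<'E'
import numpy as np, cv2
from plant import *
def ray(f,px):
    K=f["camera_matrix"];R=np.array(f["R"]);t=np.array(f["t"])
    d=R.T@np.linalg.solve(K,[px[0],px[1],1.]); return -R.T@t,d
def atz(f,px,z):
    c,d=ray(f,px); return c+d*(z-c[2])/d[2]
def proj(f,X):
    p=f["camera_matrix"]@(np.array(f["R"])@np.array(X)+f["t"]); return p[:2]/p[2]
def tri(obs):
    A=np.zeros((3,3));b=np.zeros(3)
    for f,px in obs:
        c,d=ray(f,px);d=d/np.linalg.norm(d);P=np.eye(3)-np.outer(d,d);A+=P;b+=P@c
    return np.linalg.solve(A,b)
E
python3 - <<'E'
from h import *
np.set_printoptions(precision=4,suppress=True)
s=read_state();print(s, hold_point_z if not callable(hold_point_z) else hold_point_z())
F={n:grab_frame(n) for n in("scene","top")}
for n,f in F.items():
    cv2.imwrite(f"pics/{n}0.png",f["pixels"][:,:,::-1])
    print(n,f["camera_matrix"][0,0],-np.array(f["R"]).T@f["t"])
    for q in("carousel","carousel_grip","stand","mixer","spindle_nose","bottle","cup","timer"):
        print(q,[(np.round(d["location"],1),round(d["score"],2)) for d in pinpoint(q,f)][:4])
E
```

```text
{'t': 0.0, 'joints': array([ 0.9736,  0.3134,  1.4984, -0.    ,  1.331 , -0.2234]), 'dq': array([-0.0008,  0.0005, -0.001 , -0.001 , -0.0008, -0.0005]), 'joint_efforts': array([  0.0009, -41.2279, -25.9734,  -0.0001,   0.0044,  -0.    ]), 'eef_pos': array([0.1916, 0.4885, 0.2307]), 'ee_rot': array([-0.0003,  0.1858,  0.9826, -0.0006]), 'force': array([ 0.16  , -0.3346, -0.2237]), 'wrist_torque': array([ 0.0312, -0.0104,  0.0137]), 'gripper_force': 0.0, 'width': 1.0010448155065261} 0.0187
scene 500.24883833790204 [-0.3871 -0.6061  0.8237]
carousel [(array([242.9, 242.2]), 0.62), (array([187.5, 195.8]), 0.29)]
carousel_grip [(array([239.1, 223.6]), 0.8)]
stand [(array([343.7, 229. ]), 0.94), (array([241.7, 260.5]), 0.69), (array([408.1, 250.4]), 0.65)]
mixer [(array([193.5, 222.8]), 0.91)]
spindle_nose [(array([185.7, 193.6]), 0.92)]
bottle [(array([245.1, 208.4]), 0.51)]
cup [(array([304.6, 289.3]), 0.9)]
timer [(array([284.8, 224.4]), 0.91), (array([242.3, 241.2]), 0.66)]
top 522.9758231743631 [ 0.3834 -0.1134  1.6491]
carousel [(array([261. , 249.3]), 0.97)]
carousel_grip [(array([264.1, 249.9]), 0.9)]
stand [(array([325.6, 181.2]), 0.84), (array([376.8, 180. ]), 0.81), (array([261.8, 250.3]), 0.56)]
mixer [(array([197.3, 220.1]), 0.8)]
spindle_nose [(array([193.7, 216.8]), 0.58)]
bottle [(array([235.9, 185.4]), 0.6)]
cup [(array([321.5, 261.1]), 0.77)]
timer [(array([272.8, 195.6]), 0.81)]
```

```bash
python3 -c "
import cv2,numpy as np
a=cv2.imread('pics/scene0.png');b=cv2.imread('pics/top0.png');print(a.shape)"
```

```text
(420, 560, 3)
```

View pics/scene0.png

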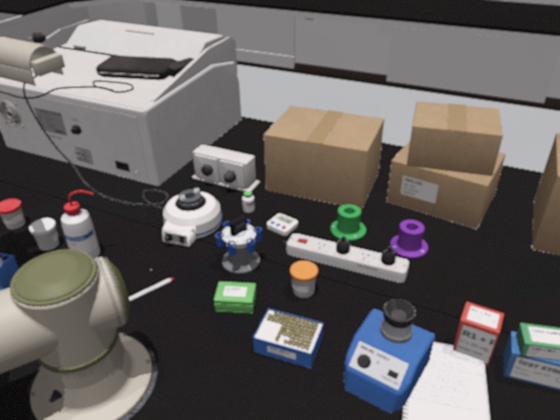

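View pics/top0.png

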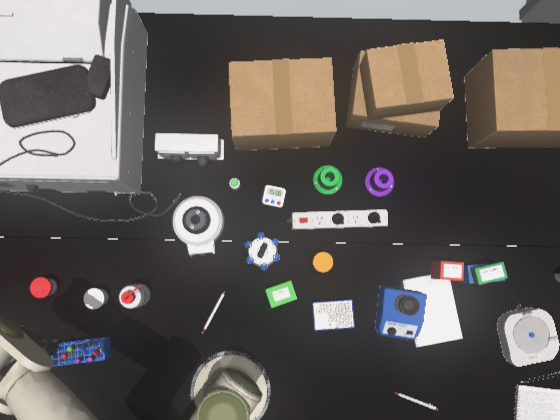

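The scene view shows the mixer at about (192,215) and the carousel in its stand at (240,243). The top view shows the mixer at (197,220) with its panel downwards, and the carousel at (262,250). The green and purple look-alikes are off to the right in both. Next I triangulate and view a crop.

```bash
python3 - <<'E'
from h import *
np.set_printoptions(precision=4,suppress=True)
f={n:[grab_frame(n) for _ in range(2)] for n in("scene","top")}
def best(q,fr):
    p=pinpoint(q,fr); return p[0]["location"] if p else None
for q,z in(("carousel",.066),("carousel_grip",.116),("spindle_nose",.092),("mixer",0),("bottle",0),("cup",0),("timer",0)):
    o=[(fr,best(q,fr)) for n in f for fr in f[n]]; o=[x for x in o if x[1] is not None]
    print(q,tri(o),*[atz(a,b,z)[:2] for a,b in o])
T=f["top"][0];S=f["scene"][0]
up=lambda im,s:cv2.resize(im[:,:,::-1],None,fx=s,fy=s,interpolation=cv2.INTER_CUBIC)
a=up(T["pixels"][185:275,160:293],6)
cv2.imwrite("pics/ct.png",a); cv2.imwrite("pics/cs.png",up(S["pixels"][175:275,150:270],6))
# bar angle: dark pixels close to the grip
m=masks_of("carousel",T)[0]; print("carousel mask",m["extent"])
for n,z in (("top",.13),("scene",.13)):
    fr=f[n][0]; g=best("carousel_grip",fr); px=fr["pixels"].max(2)
    ys,xs=np.nonzero(px<60); k=np.hypot(xs-g[0],ys-g[1])<(9 if n=="top" else 12)
    P=np.array([atz(fr,(x,y),z)[:2] for x,y in zip(xs[k],ys[k])]); c=P.mean(0); w,v=np.linalg.eigh(np.cov((P-c).T))
    print(n,len(P),c,np.sqrt(w),np.degrees(np.arctan2(v[1,1],v[0,1])))
# white housing fit: ellipse of mixer mask in the top view
for n in f:
    m=masks_of("mixer",f[n][0])[0]; print(n,m["score"],m["extent"])
    cv2.imwrite(f"pics/m_{n}.png",m["mask"].astype(np.uint8)*255)
E
```

```text
carousel [ 0.4265 -0.0954  0.0576] [ 0.4173 -0.1055] [ 0.4239 -0.1062] [ 0.4243 -0.0897] [ 0.4222 -0.0915]
carousel_grip [ 0.4258 -0.0971  0.1235] [ 0.4339 -0.0966] [ 0.4372 -0.0901] [ 0.4236 -0.0922] [ 0.4263 -0.0985]
spindle_nose [0.5125 0.1176 0.0939] [0.5192 0.1219] [0.5115 0.115 ] [0.5077 0.1191] [0.5164 0.1182]
mixer [ 0.5188  0.1127 -0.0041] [0.5131 0.1078] [0.5151 0.1114] [0.5167 0.1169] [0.521  0.1066]
bottle [-0.3592 -0.5895  0.8014] [0.6438 0.0074]
cup [ 0.4064 -0.272  -0.001 ] [ 0.4091 -0.2765] [ 0.4053 -0.2738] [ 0.4034 -0.272 ] [ 0.4064 -0.266 ]
timer [ 0.6034 -0.1251  0.0005] [ 0.6052 -0.1296] [ 0.6127 -0.1352] [ 0.6017 -0.1202] [ 0.5968 -0.1142]
carousel mask [247.7, 230.5, 281.9, 270.3]<stdin>:18: RuntimeWarning: Mean of empty slice.
  ret = ret.dtype.type(ret / rcount)
  avg = a.mean(axis, **keepdims_kw)
  ret = um.true_divide(
<stdin>:18: RuntimeWarning: Degrees of freedom <= 0 for slice
  c *= np.true_divide(1, fact)
  c *= np.true_divide(1, fact)
Traceback (most recent call last):
ValueError: not enough values to unpack (expected 2, got 0)

During handling of the above exception, another exception occurred:

Traceback (most recent call last):
numpy.linalg.LinAlgError: 0-dimensional array given. Array must be at least two-dimensional
```

View pics/ct.png

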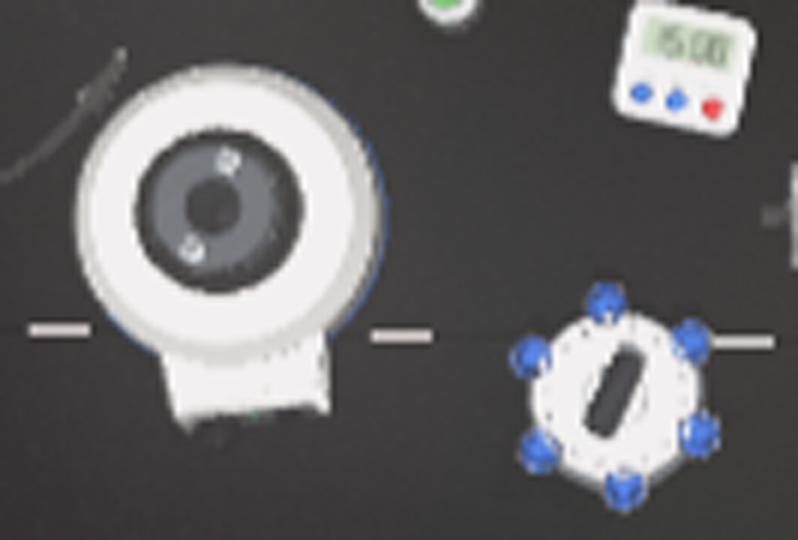

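View pics/cs.png

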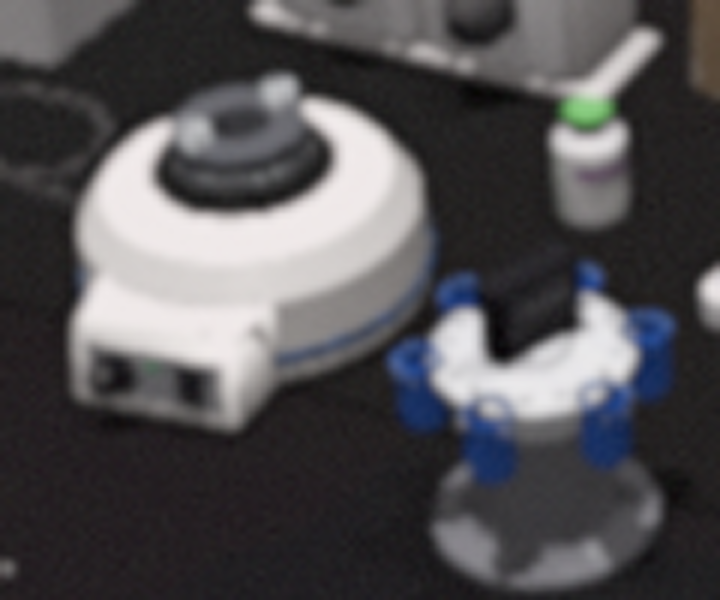

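The crops show both dogs as bright spots on the nose in the top view, at about (198.0,211.8) and (191.8,226.7). The bar runs from about (260,257) to (265,243). I'll measure both more precisely.

```bash
cat >> h.py <<'E'
def blob(fr,c,r,z,lo=None,hi=None,s=4):
    """centroid and axis (deg, world) of pixels brighter than lo / darker than hi around c"""
    g=fr["pixels"].max(2).astype(np.float32); g=cv2.resize(g,None,fx=s,fy=s,interpolation=cv2.INTER_CUBIC)
    ys,xs=np.nonzero(g>lo if lo else g<hi); x=(xs+.5)/s-.5;y=(ys+.5)/s-.5
    k=np.hypot(x-c[0],y-c[1])<r
    P=np.array([atz(fr,p,z)[:2] for p in zip(x[k],y[k])]); m=P.mean(0); w,v=np.linalg.eigh(np.cov((P-m).T))
    return m,np.degrees(np.arctan2(v[1,1],v[0,1])),np.sqrt(w),np.array([x[k].mean(),y[k].mean()])
E
python3 - <<'E'
from h import *
np.set_printoptions(precision=4,suppress=True)
for i in range(3):
    T=grab_frame("top")
    for hi in(110,140): print("bar",*blob(T,(262.3,250),10.5,.13,hi=hi))
    D=[blob(T,c,3.5,.103,lo=165) for c in((198,211.8),(191.8,226.7))]
    d=D[0][0]-D[1][0]; print("dogs",(D[0][0]+D[1][0])/2,np.linalg.norm(d),np.degrees(np.arctan2(d[1],d[0])),[x[3] for x in D])
    # carousel: blue cups' mean, top z .094
    hsv=cv2.cvtColor(T["pixels"],cv2.COLOR_RGB2HSV); b=(cv2.inRange(hsv,(100,90,60),(130,255,255))>0)
    ys,xs=np.nonzero(b);k=np.hypot(xs-262,ys-250)<26
    (cx,cy),r=cv2.minEnclosingCircle(np.column_stack([xs[k],ys[k]]).astype(np.float32)); print("cups",cx,cy,r,atz(T,(cx,cy),.09))
    # bore dark
    print("nose",*blob(T,(195,219.3),3.5,.092,hi=90)[::3])
    # nose dark disc rim, 
S=grab_frame("scene")
for X in([.4255,-.095,.132],[.4255,-.095,.066]): print(proj(S,X))
for c in D: pass
print("dogs in scene", [proj(S,[*c[0],.103]) for c in D])
E
```

```text
bar [ 0.4281 -0.0903] 157.2267575006474 [0.0042 0.0116] [261.8169 250.1143]
bar [ 0.4285 -0.0905] 157.15157882079205 [0.0046 0.0122] [261.9041 249.9854]
dogs [0.5177 0.1109] 0.04683114889907381 -20.21662663996269 [array([197.5114, 211.5606]), array([191.5661, 226.2476])]
cups 262.2036437988281 250.4049072265625 18.6817569732666 [ 0.4284 -0.0908  0.09  ]
nose [0.5175 0.1111] [195.     219.2763]
bar [ 0.4281 -0.0903] 157.21697564365866 [0.0042 0.0116] [261.8205 250.1169]
bar [ 0.4284 -0.0905] 157.12127473762428 [0.0046 0.0122] [261.9017 249.9948]
dogs [0.5177 0.1109] 0.04680432128196943 -20.26035956180397 [array([197.5177, 211.5631]), array([191.5646, 226.2373])]
cups 262.2036437988281 250.4049072265625 18.6817569732666 [ 0.4284 -0.0908  0.09  ]
nose [0.5175 0.1111] [195.     219.2763]
bar [ 0.4281 -0.0903] 157.1838696887315 [0.0042 0.0116] [261.8192 250.1202]
bar [ 0.4285 -0.0905] 157.12088906614994 [0.0046 0.0122] [261.9053 249.9855]
dogs [0.5177 0.1109] 0.04678961468040414 -20.233499096965584 [array([197.5089, 211.5651]), array([191.5646, 226.2373])]
cups 262.2036437988281 250.4049072265625 18.6817569732666 [ 0.4284 -0.0908  0.09  ]
nose [0.5175 0.1111] [195.     219.2763]
[237.4537 220.3119]
[239.2757 242.2479]
dogs in scene [array([195.073, 188.749]), array([180.761, 195.575])]
```

Call:
{"op": "move_arm", "data": {
  "rows": [
    [4,[0,0,-5],[0,0,0]],
    [4,[0,0,-9],[0,0,0]],
    [4,[-3.3,-3.45,-9],[0,0,0]],
    [4,[-6.6,-6.9,-9],[0,0,0]],
    [4,[-9.9,-10.35,-9],[0,0,0]],
    [4,[-13.2,-13.8,-9],[0,0,0]],
    [4,[-16.5,-17.25,-9],[0,0,0]],
    [4,[-19.8,-20.7,-9],[0,0,0]]
  ]
}}

```text
t: 3.6
eef_pos: [0.3006, 0.222, 0.3215]
ee_rot: [0.0, 0.186, 0.983, 0.0]
force: [1.3, 0.4, -0.2]
width: 0.47
gripper_force: 0.0
```

```bash
cat >> h.py <<'E'
from scipy.spatial.transform import Rotation as Ro
def rel(target, yaw=None):
    """shift in tool axes (cm) from the measured pose to target TCP; yaw: wanted world angle (deg) of tool x (down pointing)"""
    s=read_state(); w,x,y,z=s["ee_rot"]; R=Ro.from_quat([x,y,z,w])
    M=R.as_matrix(); a=np.degrees(np.arctan2(M[1,0],M[0,0]))
    sh=M.T@(np.array(target)-s["eef_pos"])*100
    rv=None
    if yaw is not None:
        d=(yaw-a+90)%180-90; c,si=np.cos(np.radians(yaw)),np.sin(np.radians(yaw))
        if abs((yaw-a+180)%360-180)>90: c,si=-c,-si
        W=np.array([[c,si,0],[si,-c,0],[0,0,-1]]); rv=Ro.from_matrix(M.T@W).as_rotvec()
    print("t %.2f tcp"%s["t"],s["eef_pos"].round(4),"x-ang %.2f"%a,"tilt",M[:,2].round(4),"F",s["force"].round(1),"Tq",s["wrist_torque"].round(2),"w %.3f"%s["width"],"| shift",sh.round(2),"rv",None if rv is None else rv.round(4),"q",s["joints"].round(2))
E
python3 - <<'E'
from h import *
rel([.4283,-.0905,.23],157.2)
E
```

```text
t 3.60 tcp [0.3006 0.222  0.3215] x-ang 158.61 tilt [ 8.e-04  2.e-04 -1.e+00] F [ 1.3  0.4 -0.2] Tq [0.05 0.   0.01] w 0.470 | shift [-23.28 -24.45   9.15] rv [0.0005 0.0006 0.0247] q [ 0.32 -0.09  1.72 -0.    1.51 -0.88]
```

Call:
{"op": "move_arm", "data": {
  "rows": [
    [4,[-3.3,-3.5,0],[0,0,0.025]],
    [4,[-6.6,-7.0,0],[0,0,0.025]],
    [4,[-10,-10.5,1],[0,0,0.025]],
    [4,[-13.3,-14,3],[0,0,0.025]],
    [4,[-16.6,-17.5,5],[0,0,0.025]],
    [4,[-20,-21,7],[0,0,0.025]],
    [4,[-23.28,-24.45,9.15],[0,0,0.025]],
    [4,[-23.28,-24.45,9.15],[0,0,0.025]]
  ]
}}

```text
t: 4.4
eef_pos: [0.428, -0.0921, 0.2275]
ee_rot: [-0.002, 0.2, 0.98, 0.0]
force: [-0.0, 1.1, 0.2]
width: 0.474
gripper_force: 0.0
```

```bash
python3 - <<'E'
from h import *
rel([.4283,-.0905,.0985],157.2)
f=grab_frame("scene"); cv2.imwrite("pics/a.png",cv2.resize(f["pixels"][100:290,130:350,::-1],None,fx=3,fy=3))
E
```

```text
t 4.40 tcp [ 0.428  -0.0921  0.2275] x-ang 156.93 tilt [-0.0032  0.001  -1.    ] F [-0.   1.1  0.2] Tq [-0.02 -0.03  0.  ] w 0.474 | shift [-0.    0.16 12.9 ] rv [-0.0003 -0.0033 -0.0047] q [-0.48  0.12  1.74 -0.    1.28 -1.65]
```

View pics/a.png

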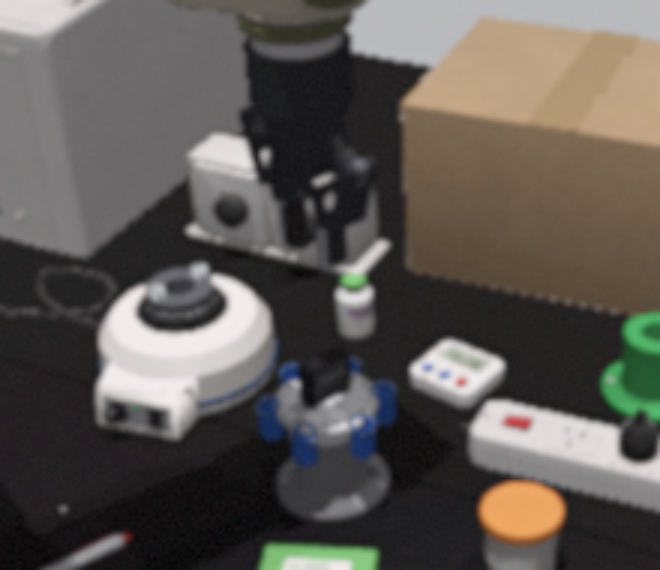

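The gripper stands above the bar handle: fingers at about (310,235) in the crop, bar at (325,375). Now I go down.

Call:
{"op": "move_arm", "data": {
  "rows": [
    [4,[0,0.1,4],[0,0,0]],
    [4,[0,0.1,8],[0,0,0]],
    [4,[0,0.1,11],[0,0,0]],
    [4,[0,0.1,12.9],[0,0,0]],
    [4,[0,0.1,12.9],[0,0,0]],
    [4,[0,0.1,12.9],[0,0,0]]
  ]
}}

```text
t: 5.05
eef_pos: [0.4287, -0.0875, 0.102]
ee_rot: [0.001, 0.198, 0.98, -0.0]
force: [0.8, -0.5, -0.6]
width: 0.469
gripper_force: 0.0
```

```bash
python3 - <<'E'
from h import *
rel([.4283,-.0905,.0985],157.2)
E
```

```text
t 5.05 tcp [ 0.4287 -0.0875  0.102 ] x-ang 157.20 tilt [ 1.2e-03 -5.0e-04 -1.0e+00] F [ 0.8 -0.5 -0.6] Tq [ 0.05  0.04 -0.01] w 0.469 | shift [-0.07 -0.29  0.35] rv [-0.      0.0013 -0.    ] q [-0.47  0.28  1.92  0.    0.94 -1.64]
```

Call:
{"op": "move_arm", "data": {
  "rows": [
    [4,[-0.07,-0.29,0.3],[0,0,0]],
    [4,[-0.07,-0.29,0.3],[0,0,0]],
    [1,[-0.07,-0.29,0.3],[0,0,0]],
    [1,[-0.07,-0.29,0.3],[0,0,0]],
    [1,[-0.07,-0.29,0.3],[0,0,0]],
    [1,[-0.07,-0.29,0.3],[0,0,0]],
    [1,[-0.07,-0.29,0.3],[0,0,0]]
  ],
  "newtons": 25
}}

```text
t: 5.75
eef_pos: [0.428, -0.0909, 0.0981]
ee_rot: [0.0, 0.198, 0.98, 0.0]
force: [-0.3, 1.4, 5.8]
width: 0.183
gripper_force: 30.3
```

```bash
python3 - <<'E'
from h import *
rel([.4283,-.0905,.0985],157.2); print(read_state()["gripper_force"])
E
```

```text
t 5.75 tcp [ 0.428  -0.0909  0.0981] x-ang 157.15 tilt [ 5.e-04 -1.e-04 -1.e+00] F [-0.3  1.4  5.8] Tq [ 0.29  0.1  -0.  ] w 0.183 | shift [-0.01  0.05 -0.04] rv [ 0.0001  0.0005 -0.0009] q [-0.48  0.29  1.92  0.    0.93 -1.65]
30.344219505786896
```

Call:
{"op": "move_arm", "data": {
  "rows": [
    [1,[0,0,0],[0,0,0]],
    [1,[0,0,0],[0,0,0]],
    [1,[0,0,-1.5],[0,0,0]],
    [1,[0,0,-4],[0,0,0]],
    [1,[0,0,-7],[0,0,0]],
    [1,[0,0,-10],[0,0,0]],
    [1,[0,0,-12],[0,0,0]],
    [1,[0,0,-12],[0,0,0]]
  ],
  "newtons": 70
}}

```text
t: 6.55
eef_pos: [0.4285, -0.0913, 0.2194]
ee_rot: [0.002, 0.198, 0.98, -0.001]
force: [0.9, -0.1, -3.3]
width: 0.177
gripper_force: 69.1
```

```bash
python3 - <<'E'
from h import *
np.set_printoptions(precision=4,suppress=True)
rel([.5177,.1109,.2177],159.8); s=read_state(); print(s["gripper_force"])
f=grab_frame("scene"); cv2.imwrite("pics/b.png",cv2.resize(f["pixels"][100:290,130:350,::-1],None,fx=3,fy=3))
E
```

```text
t 6.55 tcp [ 0.4285 -0.0913  0.2194] x-ang 157.15 tilt [ 0.0033 -0.0019 -1.    ] F [ 0.9 -0.1 -3.3] Tq [-0.05  0.02  0.01] w 0.177 | shift [-0.37 22.1   0.16] rv [-0.0006  0.0037 -0.0462] q [-0.48  0.13  1.76 -0.    1.25 -1.65]
69.10785555839539
```

View pics/b.png

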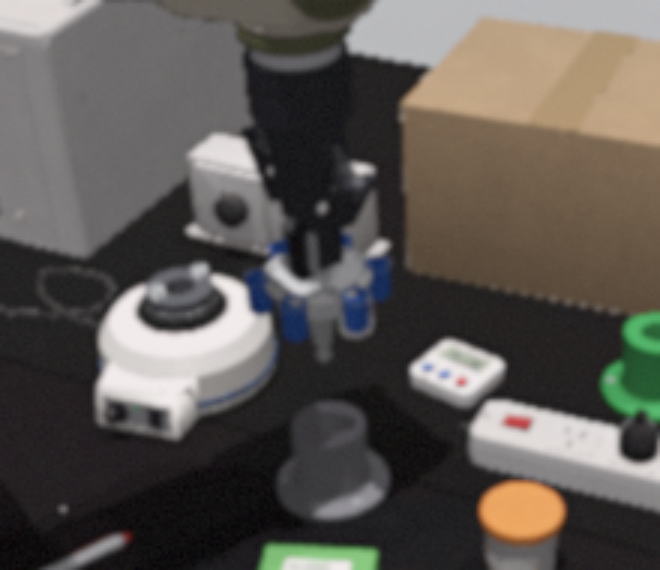

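The carousel is lifted clear and hangs upright, with its shank tip at about (323,360) in the crop. The stand below is empty. Next I carry it over the mixer.

Call:
{"op": "move_arm", "data": {
  "rows": [
    [1,[0,2.5,0],[0,0,0]],
    [1,[0,6.5,0],[0,0,-0.02]],
    [1,[0,11,0],[0,0,-0.046]],
    [1,[0,15.5,0],[0,0,-0.046]],
    [1,[-0.2,19.5,0],[0,0,-0.046]],
    [1,[-0.37,22.1,0],[0,0,-0.046]],
    [1,[-0.37,22.1,0],[0,0,-0.046]],
    [1,[-0.37,22.1,0],[0,0,-0.046]]
  ]
}}

```text
t: 7.4
eef_pos: [0.5163, 0.1115, 0.2156]
ee_rot: [-0.002, 0.175, 0.985, -0.0]
force: [0.0, -0.0, -3.9]
width: 0.173
gripper_force: 69.8
```

```bash
python3 - <<'E'
from h import *
np.set_printoptions(precision=4,suppress=True)
rel([.5177,.1109,.2177],159.8)
f=grab_frame("top"); rel([.5177,.1109,.2177],159.8)
S=grab_frame("scene")
A=cv2.resize(f["pixels"][185:255,160:240,::-1],None,fx=5,fy=5,interpolation=cv2.INTER_CUBIC);B=cv2.resize(S["pixels"][145:225,145:225,::-1],None,fx=4.375,fy=4.375,interpolation=cv2.INTER_CUBIC)
cv2.imwrite("pics/c.png",np.hstack([A,B]))
for n in("carousel_stud","carousel"):
    for fr in(f,S): print(n,[(p["location"],round(p["score"],2)) for p in pinpoint(n,fr)][:1])
s=read_state();o=s["eef_pos"]; print("expected scene stud",proj(S,o-[0,0,.0901]),"nose",proj(S,[.5177,.1109,.092]))
E
```

```text
t 7.40 tcp [0.5163 0.1115 0.2156] x-ang 159.84 tilt [-0.0039 -0.0003 -1.    ] F [ 0.  -0.  -3.9] Tq [ 0.04 -0.03  0.  ] w 0.173 | shift [-0.15 -0.01 -0.21] rv [-0.0016 -0.0035  0.0007] q [-0.01  0.33  1.51 -0.    1.3  -1.23]
t 7.45 tcp [0.5164 0.1109 0.2161] x-ang 159.78 tilt [-0.003  -0.0003 -1.    ] F [-1.3 -1.3 -3.4] Tq [0.03 0.01 0.  ] w 0.175 | shift [-0.13  0.05 -0.16] rv [-0.0013 -0.0027 -0.0003] q [-0.01  0.33  1.51 -0.    1.3  -1.23]
carousel_stud []
carousel_stud [([189.1, 185.1], 0.78)]
carousel [([261.7, 249.5], 0.71)]
carousel [([188.5, 165.9], 0.85)]
expected scene stud [186.7422 184.4786] nose [188.5038 195.5739]
```

View pics/c.png

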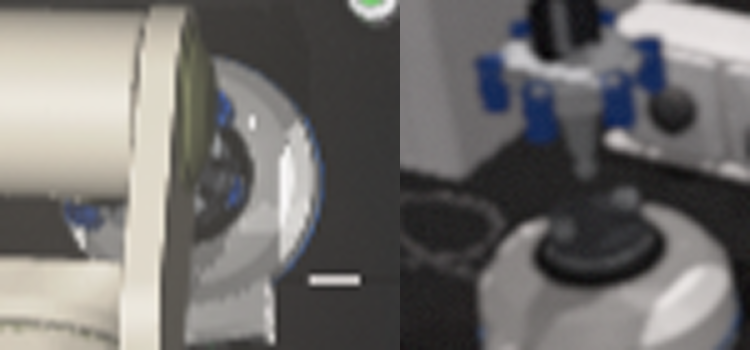

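The right half of the picture shows the stud tip at about (587,172), just above the dogs' midpoint at about (595,213). The lateral bias matches the earlier one, so the shank is over the bore. I lower it part way.

Call:
{"op": "move_arm", "data": {
  "rows": [
    [1,[-0.13,0,1.5],[0,0,0]],
    [1,[-0.13,0,3.5],[0,0,0]],
    [1,[-0.13,0,5],[0,0,0]],
    [1,[-0.13,0,6],[0,0,0]],
    [1,[-0.13,0,6],[0,0,0]],
    [1,[-0.13,0,6],[0,0,0]]
  ]
}}

```text
t: 8.3
eef_pos: [0.5186, 0.1107, 0.1584]
ee_rot: [0.0, 0.176, 0.984, 0.0]
force: [0.1, 0.0, -4.1]
width: 0.177
gripper_force: 69.8
```

```bash
python3 - <<'E'
from h import *
rel([.5177,.1109,.1391],159.8)
E
```

```text
t 8.30 tcp [0.5186 0.1107 0.1584] x-ang 159.77 tilt [ 9.e-04 -0.e+00 -1.e+00] F [ 0.1  0.  -4.1] Tq [-0.02 -0.02 -0.  ] w 0.177 | shift [ 0.09 -0.02  1.93] rv [ 0.0003  0.0009 -0.0005] q [-0.01  0.39  1.59  0.    1.16 -1.23]
```

Call:
{"op": "move_arm", "data": {
  "rows": [
    [1,[0.08,0,0.6],[0,0,0]],
    [1,[0.08,0,1.2],[0,0,0]],
    [1,[0.08,0,1.6],[0,0,0]],
    [1,[0.08,0,1.9],[0,0,0]],
    [1,[0.08,0,1.9],[0,0,0]],
    [1,[0.08,0,1.9],[0,0,0]]
  ]
}}

```text
t: 8.9
eef_pos: [0.5176, 0.1111, 0.1389]
ee_rot: [0.0, 0.175, 0.984, 0.0]
force: [-0.7, -0.5, -4.6]
width: 0.178
gripper_force: 69.8
```

```bash
python3 - <<'E'
from h import *
rel([.5177,.1109,.1351],159.8)
E
```

```text
t 8.90 tcp [0.5176 0.1111 0.1389] x-ang 159.78 tilt [ 0. -0. -1.] F [-0.7 -0.5 -4.6] Tq [0.04 0.03 0.03] w 0.178 | shift [-0.02 -0.02  0.38] rv [ 0.      0.     -0.0003] q [-0.01  0.41  1.61 -0.    1.12 -1.23]
```

Call:
{"op": "move_arm", "data": {
  "rows": [
    [1,[0,0,0.2],[0,0,0]],
    [1,[0,0,0.35],[0,0,0]],
    [1,[0,0,0.45],[0,0,0]],
    [1,[0,0,0.45],[0,0,0]]
  ]
}}

```text
t: 9.3
eef_pos: [0.5175, 0.1112, 0.1342]
ee_rot: [-0.0, 0.175, 0.984, 0.0]
force: [0.1, -0.3, -4.3]
width: 0.177
gripper_force: 69.8
```

```bash
python3 - <<'E'
from h import *
rel([.5177,.1109,.1331],159.8)
E
```

```text
t 9.30 tcp [0.5175 0.1112 0.1342] x-ang 159.79 tilt [-2.e-04  1.e-04 -1.e+00] F [ 0.1 -0.3 -4.3] Tq [ 0.07  0.02 -0.03] w 0.177 | shift [-0.03 -0.02  0.11] rv [ 0.     -0.0002 -0.0003] q [-0.01  0.42  1.62  0.    1.11 -1.23]
```

Call:
{"op": "move_arm", "data": {
  "rows": [
    [1,[0,0,0.05],[0,0,0]],
    [1,[0,0,0.1],[0,0,0]],
    [1,[0,0,0.1],[0,0,0]]
  ]
}}

```text
t: 9.6
eef_pos: [0.5176, 0.1113, 0.1334]
ee_rot: [0.0, 0.176, 0.984, 0.0]
force: [0.2, 0.7, -3.5]
width: 0.179
gripper_force: 69.9
```

Call:
{"op": "move_arm", "data": {
  "rows": [
    [1,[0,0,0.05],[0,0,0]],
    [1,[0,0,0.1],[0,0,0]],
    [1,[0,0,0.1],[0,0,0]]
  ]
}}

```text
t: 9.9
eef_pos: [0.5177, 0.1114, 0.1325]
ee_rot: [0.0, 0.175, 0.984, 0.0]
force: [0.4, 3.7, -1.5]
width: 0.177
gripper_force: 70.1
```

```bash
python3 - <<'E'
from h import *
rel([.5177,.1109,.1241],159.8)
E
```

```text
t 9.90 tcp [0.5177 0.1114 0.1325] x-ang 159.79 tilt [ 7.e-04  4.e-04 -1.e+00] F [ 0.4  3.7 -1.5] Tq [ 0.73 -0.14  0.04] w 0.177 | shift [-0.02 -0.04  0.84] rv [ 0.0007  0.0005 -0.0003] q [-0.01  0.42  1.62  0.    1.1  -1.23]
```

Call:
{"op": "move_arm", "data": {
  "rows": [
    [1,[0.02,0.05,0],[0,0,0]],
    [1,[0.03,0.08,0.05],[0,0,0]],
    [1,[0.03,0.08,0.05],[0,0,0]]
  ]
}}

```text
t: 10.2
eef_pos: [0.5175, 0.112, 0.1317]
ee_rot: [-0.0, 0.175, 0.984, -0.0]
force: [1.0, 1.7, -2.3]
width: 0.176
gripper_force: 70.0
```

```bash
python3 - <<'E'
from h import *
rel([.5177,.1109,.1241],159.8)
E
```

```text
t 10.20 tcp [0.5175 0.112  0.1317] x-ang 159.79 tilt [-1.e-04 -0.e+00 -1.e+00] F [ 1.   1.7 -2.3] Tq [ 0.46 -0.14  0.05] w 0.176 | shift [-0.06 -0.1   0.76] rv [-0.     -0.0001 -0.0002] q [-0.01  0.42  1.62 -0.    1.1  -1.23]
```

Call:
{"op": "move_arm", "data": {
  "rows": [
    [1,[0,0.05,0.03],[0,0,0]],
    [1,[0,0.07,0.07],[0,0,0]],
    [1,[0,0.07,0.1],[0,0,0]],
    [1,[0,0.07,0.1],[0,0,0]]
  ]
}}

```text
t: 10.6
eef_pos: [0.5178, 0.1125, 0.1307]
ee_rot: [0.0, 0.176, 0.984, -0.0]
force: [0.2, -0.9, -1.4]
width: 0.177
gripper_force: 70.1
```

```bash
python3 - <<'E'
from h import *
rel([.5177,.1109,.1241],159.8)
E
```

```text
t 10.60 tcp [0.5178 0.1125 0.1307] x-ang 159.78 tilt [-0.e+00 -2.e-04 -1.e+00] F [ 0.2 -0.9 -1.4] Tq [-0.05 -0.11  0.03] w 0.177 | shift [-0.05 -0.15  0.66] rv [-0.0002  0.0001 -0.0003] q [-0.01  0.42  1.62 -0.    1.1  -1.23]
```

Call:
{"op": "move_arm", "data": {
  "rows": [
    [1,[0,0,0.05],[0,0,0]],
    [1,[0,0,0.1],[0,0,0]],
    [1,[0,0,0.1],[0,0,0]]
  ]
}}

```text
t: 10.9
eef_pos: [0.5178, 0.1125, 0.1298]
ee_rot: [0.0, 0.175, 0.984, -0.0]
force: [-0.8, -1.1, -0.7]
width: 0.174
gripper_force: 70.4
```

Call:
{"op": "move_arm", "data": {
  "rows": [
    [1,[0,0,0.05],[0,0,0]],
    [1,[0,0,0.1],[0,0,0]],
    [1,[0,0,0.1],[0,0,0]]
  ]
}}

```text
t: 11.2
eef_pos: [0.5179, 0.1126, 0.1289]
ee_rot: [0.0, 0.175, 0.984, -0.0]
force: [0.5, -1.8, 0.3]
width: 0.174
gripper_force: 70.5
```

```bash
python3 - <<'E'
from h import *
rel([.5178,.1125,.1241],159.8)
S=grab_frame("scene")
cv2.imwrite("pics/d.png",cv2.resize(S["pixels"][150:235,150:235,::-1],None,fx=7,fy=7,interpolation=cv2.INTER_CUBIC))
E
```

```text
t 11.20 tcp [0.5179 0.1126 0.1289] x-ang 159.79 tilt [ 4.e-04 -2.e-04 -1.e+00] F [ 0.5 -1.8  0.3] Tq [-0.49  0.    0.03] w 0.174 | shift [ 0.01 -0.01  0.48] rv [-0.0001  0.0005 -0.0002] q [-0.01  0.43  1.62 -0.    1.09 -1.23]
```

View pics/d.png

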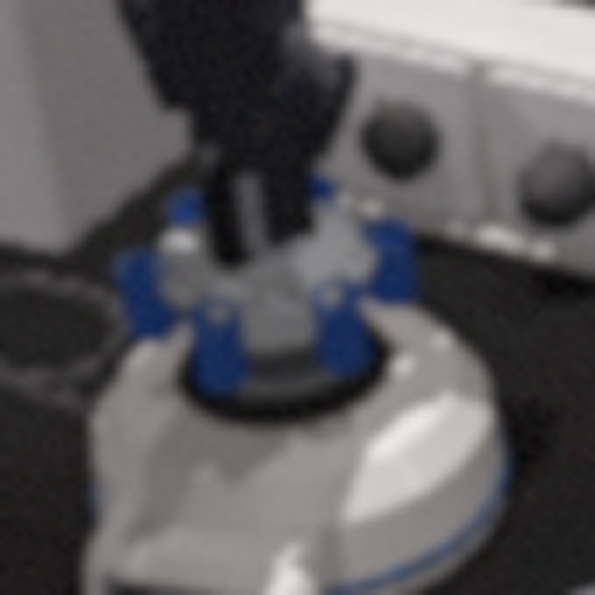

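The carousel sits upright and low on the nose: cups at (145,290) and (395,260), in line with the earlier view, with the flange just above the dark nose at about (285,365). The contact force is only about 4 N, so I press on in steps.

Call:
{"op": "move_arm", "data": {
  "rows": [
    [1,[0,-0.04,0.05],[0,0,0]],
    [1,[0,-0.04,0.1],[0,0,0]],
    [1,[0,-0.04,0.1],[0,0,0]]
  ]
}}

```text
t: 11.55
eef_pos: [0.5177, 0.1122, 0.1275]
ee_rot: [0.0, 0.176, 0.984, -0.0]
force: [2.8, -1.9, -3.5]
width: 0.181
gripper_force: 69.8
```

Call:
{"op": "move_arm", "data": {
  "rows": [
    [1,[0,0,0.05],[0,0,0]],
    [1,[0,0,0.1],[0,0,0]],
    [1,[0,0,0.1],[0,0,0]]
  ]
}}

```text
t: 11.85
eef_pos: [0.5178, 0.1121, 0.1268]
ee_rot: [0.0, 0.176, 0.984, -0.0]
force: [2.9, -3.9, -2.6]
width: 0.177
gripper_force: 70.1
```

```bash
python3 - <<'E'
from h import *
rel([.5178,.1125,.1241],159.8)
E
```

```text
t 11.85 tcp [0.5178 0.1121 0.1268] x-ang 159.78 tilt [ 5.e-04 -3.e-04 -1.e+00] F [ 2.9 -3.9 -2.6] Tq [-0.62 -0.59  0.  ] w 0.177 | shift [0.01 0.04 0.27] rv [-0.0001  0.0005 -0.0003] q [-0.01  0.43  1.62 -0.    1.09 -1.23]
```

Call:
{"op": "move_arm", "data": {
  "rows": [
    [1,[-0.03,-0.03,0],[0,0,0]],
    [1,[-0.05,-0.05,0.05],[0,0,0]],
    [1,[-0.05,-0.05,0.1],[0,0,0]],
    [1,[-0.05,-0.05,0.1],[0,0,0]]
  ]
}}

```text
t: 12.25
eef_pos: [0.5179, 0.1118, 0.1256]
ee_rot: [-0.0, 0.175, 0.984, 0.0]
force: [3.9, -0.9, -5.3]
width: 0.18
gripper_force: 69.7
```

Call:
{"op": "move_arm", "data": {
  "rows": [
    [1,[0,0,0.05],[0,0,0]],
    [1,[0,0,0.1],[0,0,0]],
    [1,[0,0,0.1],[0,0,0]]
  ]
}}

```text
t: 12.55
eef_pos: [0.518, 0.1117, 0.1248]
ee_rot: [0.0, 0.175, 0.984, 0.0]
force: [3.6, -1.0, -4.3]
width: 0.179
gripper_force: 69.9
```

```bash
python3 - <<'E'
from h import *
rel([.5178,.1125,.1241],159.8)
E
```

```text
t 12.55 tcp [0.518  0.1117 0.1248] x-ang 159.79 tilt [ 2.e-04  1.e-04 -1.e+00] F [ 3.6 -1.  -4.3] Tq [-0.1  -0.84 -0.02] w 0.179 | shift [0.04 0.07 0.07] rv [ 0.0002  0.0001 -0.0003] q [-0.01  0.43  1.62  0.    1.09 -1.23]
```

Call:
{"op": "move_arm", "data": {
  "rows": [
    [1,[-0.04,0,0],[0,0,0]],
    [1,[-0.08,0.02,0.05],[0,0,0]],
    [1,[-0.08,0.02,0.08],[0,0,0]],
    [1,[-0.08,0.02,0.08],[0,0,0]]
  ]
}}

```text
t: 12.95
eef_pos: [0.5184, 0.1117, 0.124]
ee_rot: [-0.0, 0.175, 0.984, -0.0]
force: [0.1, 0.1, 0.4]
width: 0.171
gripper_force: 70.4
```

Call:
{"op": "move_arm", "data": {
  "rows": [
    [1,[0,0,0.05],[0,0,0]],
    [1,[0,0,0.08],[0,0,0]],
    [1,[0,0,0.08],[0,0,0]]
  ]
}}

```text
t: 13.25
eef_pos: [0.5185, 0.1117, 0.1233]
ee_rot: [-0.0, 0.175, 0.984, 0.0]
force: [-2.6, 1.2, 3.0]
width: 0.176
gripper_force: 70.9
```

```bash
python3 - <<'E'
from h import *
rel([.5178,.1125,.1241],159.8)
E
```

```text
t 13.25 tcp [0.5185 0.1117 0.1233] x-ang 159.79 tilt [-6.e-04  2.e-04 -1.e+00] F [-2.6  1.2  3. ] Tq [ 0.1   0.48 -0.05] w 0.176 | shift [ 0.09  0.06 -0.08] rv [-0.0001 -0.0007 -0.0002] q [-0.01  0.43  1.62  0.    1.08 -1.23]
```

Call:
{"op": "move_arm", "data": {
  "rows": [
    [1,[0.03,0,0.05],[0,0,0]],
    [1,[0.03,0,0.1],[0,0,0]],
    [1,[0.03,0,0.15],[0,0,0]],
    [1,[0.03,0,0.15],[0,0,0]]
  ]
}}

```text
t: 13.65
eef_pos: [0.5185, 0.1117, 0.1221]
ee_rot: [0.0, 0.175, 0.984, 0.0]
force: [-4.6, 1.5, 7.7]
width: 0.173
gripper_force: 71.6
```

```bash
python3 - <<'E'
from h import *
rel([.5178,.1125,.1241],159.8)
E
```

```text
t 13.65 tcp [0.5185 0.1117 0.1221] x-ang 159.79 tilt [ 3.e-04 -0.e+00 -1.e+00] F [-4.6  1.5  7.7] Tq [-0.01  0.69 -0.08] w 0.173 | shift [ 0.09  0.05 -0.2 ] rv [ 0.0001  0.0003 -0.0002] q [-0.01  0.44  1.63 -0.    1.08 -1.23]
```

Call:
{"op": "move_arm", "data": {
  "rows": [
    [1,[0.03,0,-0.1],[0,0,0]],
    [1,[0.05,0,-0.2],[0,0,0]],
    [1,[0.05,0,-0.25],[0,0,0]],
    [1,[0.05,0,-0.25],[0,0,0]]
  ]
}}

```text
t: 14.05
eef_pos: [0.5182, 0.1117, 0.1241]
ee_rot: [0.0, 0.175, 0.984, -0.0]
force: [1.6, -1.2, 0.3]
width: 0.176
gripper_force: 70.4
```

Call:
{"op": "move_arm", "data": {
  "rows": [
    [1,[0,0,-0.03],[0,0,0]],
    [1,[0,0,-0.06],[0,0,0]],
    [1,[0,0,-0.06],[0,0,0]]
  ]
}}

```text
t: 14.35
eef_pos: [0.518, 0.1117, 0.1244]
ee_rot: [-0.0, 0.176, 0.984, -0.0]
force: [3.6, -0.9, -6.9]
width: 0.174
gripper_force: 69.5
```

```bash
python3 - <<'E'
from h import *
rel([.5178,.1125,.1241],159.8)
E
```

```text
t 14.35 tcp [0.518  0.1117 0.1244] x-ang 159.78 tilt [-0.e+00 -1.e-04 -1.e+00] F [ 3.6 -0.9 -6.9] Tq [-0.15 -0.77 -0.01] w 0.174 | shift [0.05 0.06 0.03] rv [-0.0001  0.     -0.0004] q [-0.01  0.43  1.62 -0.    1.08 -1.23]
```

Call:
{"op": "move_arm", "data": {
  "rows": [
    [1,[0,0,-0.03],[0,0,0]],
    [1,[0,0,-0.06],[0,0,0]],
    [1,[0,0,-0.06],[0,0,0]]
  ]
}}

```text
t: 14.65
eef_pos: [0.5179, 0.1118, 0.125]
ee_rot: [-0.0, 0.175, 0.984, -0.0]
force: [5.0, -1.2, -9.8]
width: 0.177
gripper_force: 69.1
```

```bash
python3 - <<'E'
from h import *
rel([.5178,.1125,.1241],159.8)
E
```

```text
t 14.65 tcp [0.5179 0.1118 0.125 ] x-ang 159.79 tilt [-4.e-04 -1.e-04 -1.e+00] F [ 5.  -1.2 -9.8] Tq [-0.17 -0.92  0.05] w 0.177 | shift [0.03 0.07 0.09] rv [-0.0002 -0.0004 -0.0002] q [-0.01  0.43  1.62 -0.    1.09 -1.23]
```

The catch holds against about a 6 N pull. I press it flush once more, relax, and open.

Call:
{"op": "move_arm", "data": {
  "rows": [
    [1,[-0.03,0,0.1],[0,0,0]],
    [1,[-0.03,0,0.2],[0,0,0]],
    [1,[-0.03,0,0.3],[0,0,0]],
    [1,[-0.03,0,0.3],[0,0,0]],
    [1,[-0.03,0,0.3],[0,0,0]],
    [1,[-0.03,0,0.2],[0,0,0]],
    [1,[-0.03,0,0.15],[0,0,0]],
    [1,[-0.03,0,0.15],[0,0,0]]
  ]
}}

```text
t: 15.45
eef_pos: [0.5182, 0.1118, 0.1238]
ee_rot: [-0.0, 0.175, 0.984, 0.0]
force: [-0.7, 0.4, 1.1]
width: 0.177
gripper_force: 70.6
```

```bash
python3 - <<'E'
from h import *
rel([.5178,.1125,.1241],159.8)
E
```

```text
t 15.45 tcp [0.5182 0.1118 0.1238] x-ang 159.79 tilt [-0.e+00  1.e-04 -1.e+00] F [-0.7  0.4  1.1] Tq [-0.06 -0.17 -0.05] w 0.177 | shift [ 0.07  0.05 -0.03] rv [ 0.0001 -0.     -0.0002] q [-0.01  0.43  1.62  0.    1.08 -1.23]
```

Side forces are near zero, so I release.

Call:
{"op": "move_arm", "data": {
  "rows": [
    [1.9,[0,0,0],[0,0,0]],
    [2.5,[0,0,0],[0,0,0]],
    [4,[0,0,0],[0,0,0]],
    [4,[0,0,0],[0,0,0]],
    [4,[0,0,0],[0,0,0]],
    [4,[0,0,0],[0,0,0]]
  ]
}}

```text
t: 16.05
eef_pos: [0.5182, 0.1117, 0.1239]
ee_rot: [-0.0, 0.175, 0.984, -0.0]
force: [1.0, 0.6, -0.9]
width: 0.468
gripper_force: 0.0
```

Call:
{"op": "move_arm", "data": {
  "rows": [
    [4,[0,0,-1],[0,0,0]],
    [4,[0,0,-3],[0,0,0]],
    [4,[0,0,-6],[0,0,0]],
    [4,[0,0,-9],[0,0,0]],
    [4,[0,0,-13],[0,0,0]],
    [4,[0,-4,-15],[0,0,0]],
    [4,[0,-8,-15],[0,0,0]],
    [4,[0,-12,-15],[0,0,0]]
  ]
}}

```text
t: 16.85
eef_pos: [0.4762, -0.0019, 0.2753]
ee_rot: [0.001, 0.175, 0.985, -0.0]
force: [0.5, 0.4, -0.1]
width: 0.469
gripper_force: 0.0
```

```bash
python3 - <<'E'
from h import *
np.set_printoptions(precision=4,suppress=True)
rel([.5178,.1125,.1241],159.8)
S=grab_frame("scene"); 
cv2.imwrite("pics/e.png",cv2.resize(S["pixels"][130:260,130:330,::-1],None,fx=4,fy=4,interpolation=cv2.INTER_CUBIC))
for n in("carousel","carousel_grip"): print(n,[(p["location"],round(p["score"],2)) for p in pinpoint(n,S)][:1])
for h in(0,.008,.011): print(h,"carousel",proj(S,[.518,.1117,.092+h]),"bar top",proj(S,[.518,.1117,.158+h]))
E
```

```text
t 16.85 tcp [ 0.4762 -0.0019  0.2753] x-ang 159.84 tilt [ 0.0021 -0.0006 -1.    ] F [ 0.5  0.4 -0.1] Tq [ 0.01 -0.03 -0.03] w 0.469 | shift [ 0.08 12.17 15.12] rv [0.0001 0.0022 0.0007] q [-0.25  0.17  1.56 -0.    1.41 -1.47]
carousel [([191.3, 195.4], 0.64)]
carousel_grip [([189.6, 178.3], 0.75)]
0 carousel [188.3178 195.4521] bar top [185.197  174.3101]
0.008 carousel [187.9489 192.9531] bar top [184.8064 171.6638]
0.011 carousel [187.8099 192.0116] bar top [184.6592 170.6666]
```

View pics/e.png

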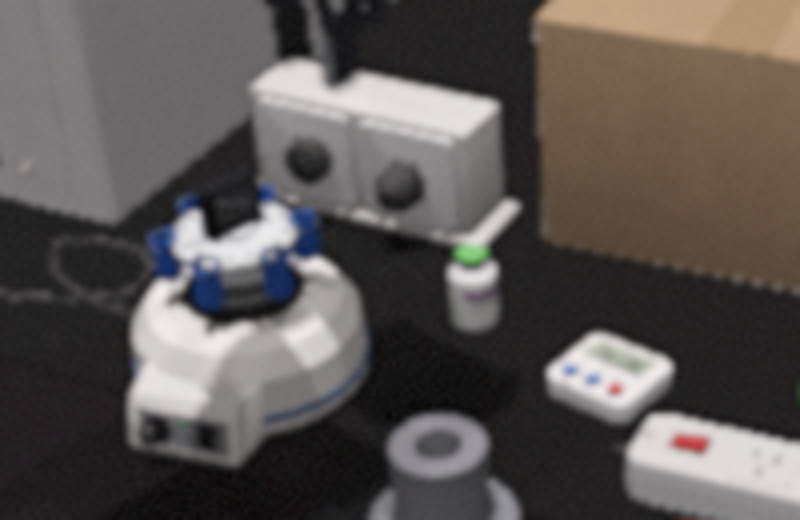

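The picture shows the carousel level and flush on the spindle at about (235,250). The stand is empty, the bottle (472,290) and timer (610,375) are where they were, and the gripper is clear. I hand in.

```bash
python3 -c "
from plant import job_done; print(job_done())"
```

```text
the job is handed in; nothing more can be done
None
```

The carousel is fitted to the mixer and handed in. Its slots are over the dogs, it sits flush, and the catch held against a gentle pull of about 6 N. The highest contact force I read was about 12 N, the bystanders were not touched, and the clock stood at about 17 s of the 72 s allowed.

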